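# Pin the test jig shut and hold it pressed

## Robot

A 6-joint arm with a two-finger parallel gripper is mounted at the origin on the work surface. World frame = base frame: x ahead of the robot, y to its left, z up, the work surface at z = 0. Lengths are in mm, angles in rad, forces in N, time in s.
With the tool pointing down it reaches from about 375 to 975 mm from the base axis. Payload 3.8 kg.
Tool frame: the origin (TCP) lies at the centre of the arm's flange, where the gripper is bolted on; the fingertips stand 166 mm ahead of it and the grasp point (between the pads) lies r.grasp_offset ahead of it (r.grasp_offset is the distance from the TCP to the grasp point, in mm); y points along the fingers, x is the direction in which the jaws open and shut, and the axes are right-handed (so a half turn about y gives the same grasp; the last joint's range is limited). The gripper opens to 88 mm and grips with 3 to 60 N. Pads are 18 mm wide; open, the fingers measure 123 mm over their backs; the gripper's body (75 mm by 187 mm) begins 45 mm behind the grasp point.
Start: joints at [-1.349, 0.264, 1.604, -0, 1.274, -0.037], TCP at [172.741, -652.518, 404.706] pointing down, gripper open.
Joint ranges: [-2.63, 2.63], [-0.94, 2.18], [0.31, 2.57], [-1.31, 4.45], [0, 2.66], [-2.55, 2.55]. Speed limits (rad/s): [2.57, 2.57, 3.14, 3.14, 3.14, 3.14].

## Interface

Orientations are given as a unit quaternion [w, x, y, z].
In Python, from cell import r, cams gives the robot as it stands. The module is installed in compiled form; this text tells all that it offers.
- The arm moves only by the tool send_rows, never from a script. Its argument "targets" is one flat list of numbers, 5 for each row, row after row: the closure, from -1 (fully open) to 1 (shut), then the shift along the tool's x, y, z in cm, then the turn about the tool's y in degrees. In form: [fingers, x, y, z, turn, fingers, x, y, z, turn, ...]. A call has 1 to 8 rows; each row shifts and turns the commanded pose from where the row before left it, along the tool's axes as they then stand; what a row does not reach is not made up. A row lasts 1/12 s, in which the tool goes at most 41.7 mm and 7.16 degrees, less where a joint would pass 70% of its speed; a pose out of reach is approached as far as the arm can. A call with a gripper value outside its range is refused whole. The fingers move at their own pace and stop on an object; the grip force is fixed at half the most. Time passes only in rows, so rows that do not move let the fingers close. It gives the time, the measured TCP pose, the force and the opening at its end, in the units of the state.
- r.get_obs(): the state, without advancing time (a new reading comes with each control period).
- cams.get_image(name): name is "scene" or "top"; returns a dict with "color" (400x640x3 uint8, red, green, blue), "range_z" (400x640 float32, mm along the optical axis (not along the pixel's ray), 0 where there is no reading), "fx", "fy", "cx", "cy" (pixels), "k1" (the pictures are not rectified: a ray, as slopes to the right and down, at radius r is drawn at 1 + k1 r^2 times it, then the intrinsics apply), "R" (3x3) and "t" (3): a world point X has camera coordinates R X + t. Camera axes: x right, y down, z forward; pixel columns grow to the right and rows downward; lengths in mm; the calibration is good to about 2 mm. A picture is of the moment at which its call begins.
- r.hand_in(): hands the job in, once; it reports no verdict.
The state is a dict: "time": time; "qpos": joint angles; "qd": joint speeds; "effort": joint torques, N m; "tool_pos": TCP position; "tcp_rot": TCP orientation; "wrist_force": force on the tool from outside, world axes, zero at the start; "torque": the same for the moment, N m; "gripper_width": opening from 0.0 (shut) to 1.0 (fully open).
Only numpy, scipy, OpenCV 4.12 (cv2) and the standard library are available. Lean on these libraries where they do the work, as an engineer would, in place of code of your own. Each camera call takes 0.05 s, during which the arm holds its last target.

## Task

Swing the open lid of the clamshell test jig down onto the circuit board, take the flanged round-knobbed locking pin from the wooden stand and push it through the hole in the lid into the hole in the jig's base. Press the pin down until its flange has forced the sprung lid completely shut, and finish like that: still holding the pin in the gripper and pressing it down, not letting go. Leave the other pin in the stand, and do not disturb the bottle, the tape roll or the screwdriver.

Things in the scene. Friction and masses are not known exactly. Their poses are not given: they have to be found in the camera images.
- jig: Grey plastic base of the clamshell jig, fixed to the bench: 150 mm (its x) by 200 mm (its y) by 45 mm high. Origin at the centre of its underside, z up. The lid's hinge runs along its +y edge; the pin hole is near its -y edge. A recess in the middle of its top holds the board on a sprung contact bed.
- jig_hole (a point): Centre of the mouth of the vertical pin hole in the base's top face, 45 mm above the bench, at (0, -70) mm in the jig's frame. Hole diameter 12.5 mm, 25 mm deep.
- jig_hinge (a point): Middle of the lid's hinge axis, at (0, 95, 51) mm in the jig's frame; the axis runs along the jig's x.
- lid (a joint): Lid angle, rad: 0 = completely shut (level), grows as the free edge rises, to 1.5. Friction hinge (0.2 N m, lid 0.2 kg): it stays where left. Lowered onto the board it rests ajar at about 0.075, as the sprung bed carries the board 6 mm high; from there about 6 N down at the lid hole shuts it, and released it springs up again.
- lid_hole (a point): Pin hole (14 mm wide, through) on the lid's outer face, 165 mm from the hinge axis, midway across. Lid: aluminium frame 130 mm wide, 8 mm thick (hinge axis in its mid-plane), reaching 190 mm from the axis; solid from 140 to 190 mm but for the hole. A rubber bar under it presses the board. Shut, its outer face is 55 mm above the bench and its hole right above the base hole.
- board: Loose green circuit board, 100 by 88 by 3 mm, lying level in the jig's recess; it need not be handled. Origin at the centre of its underside.
- pin: The locking pin, standing upright in one of the stand's two holes (which one varies). Steel shank 10 mm diameter, 32 mm long with a tapered foot; above it a round flange 28 mm diameter, 4 mm thick; on that a plain round knob 18 mm diameter, 34 mm high, to grip. Origin on the axis at the flange's underside, z up; overall 38 mm stands above the origin. 40 to 110 g.
- pin_tip (a point): Foot of the locking pin's shank, on its axis, 32 mm below the pin's origin.
- rack: Fixed light-wood pin stand, 60 mm (its x) by 150 mm (its y) by 40 mm high, with two holes 12.5 mm wide and 36 mm deep at (0, -45) and (0, 45) mm in its frame. Origin at the centre of its underside.
- spare: The other pin, in the other hole of the stand: same shank, but no flange and a square steel head 24 by 24 by 20 mm high. Not wanted: leave it. Origin on the axis at the underside of its head.
- flux: Bystander: brown bottle 50 mm diameter, 110 mm high, upright, origin at the centre of its underside.
- tape: Bystander: grey tape-roll core lying flat, 90 mm diameter, 20 mm high, origin at the centre of its underside.
- driver: Bystander: black-handled screwdriver about 200 mm long, lying on the bench, origin near its middle.

How it is judged (in metres and radians):
On the way, in this order (a step that is already met when the one before it is completed fails the run):
1. the lid has been swung down to rest on the board (value of joint lid below 0.16 rad), for 0.1 s.
2. the pin's foot has gone through the lid hole into the base hole (value of joint lid below 0.16 rad and z of pin_tip in the frame of jig_hole below -0.003 m and horizontal distance between pin_tip and jig_hole below 0.005 m).
At the end, for the whole second after the job is handed in: Lid shut within 0.018 rad; locking pin within 0.12 rad of upright through both holes, its foot at least 18 mm below the base hole's mouth and within 5 mm of its axis; its flange bears on the lid with over 2 N and the fingers still hold it (over 2 N); other pin within 15 mm of its start (value of joint lid below 0.018 rad and z of pin_tip in the frame of jig_hole below -0.018 m and horizontal distance between pin_tip and jig_hole below 0.005 m and angle between the z axis of pin and the z axis of jig, either way round below 0.12 rad and contact force between pin and lid above 2 N and contact force between the fingers and pin above 2 N and distance of spare from where it was at the start of the episode below 0.015 m); the arm keeps its last pose, push and grip.
It fails at once if the bottle, tape roll or screwdriver is disturbed (moved more than 20 mm) (distance of any of flux, tape, driver from where it was at the start of the episode above 0.02 m).
It fails at once if the other pin is taken out of the stand (distance of spare from where it was at the start of the episode above 0.02 m).
It also fails if it takes over 58 s, if anything falls off the work surface, if the arm or the gripper's body presses on something with over 40 N, if the wrist force passes 120 N, or if a joint passes its speed limit or range.

## Working session

There is one attempt and no reset: what is moved stays moved. The work goes in short steps, Python scripts to look and compute and a tool call to move; the robot and the scene stay as the last step left them, time stands still between calls to the robot, and variables do not carry over. Pictures are saved under pics/ and viewed, and the job is handed in when it is done.

Besides the shell and the picture viewer there is one more tool, called as a command line: name --argument value ..., lists and objects as JSON in quotes. send_rows: Moves the arm, as the interface text tells. Its arguments: {"type":"object","properties":{"targets":{"type":"array","items":{"type":"number"}}},"required":["targets"]}

```bash
mkdir -p pics; ls; python3 - <<'E'
from cell import r,cams
import cv2
o=r.get_obs();print(o, r.grasp_offset)
for n in("scene","top"):
    d=cams.get_image(n)
    cv2.imwrite(f"pics/{n}0.png",d["color"][:,:,::-1])
    print(n,d["fx"],d["fy"],d["cx"],d["cy"],d["k1"],d["R"],d["t"],-d["R"].T@d["t"])
E
```

```text
pics
{'time': 0.0, 'qpos': array([-1.34887749e+00,  2.64755982e-01,  1.60531634e+00, -2.05863953e-05,
        1.27368532e+00, -3.69011081e-02]), 'qd': array([-0.00173641, -0.00080517, -0.00180294,  0.00044558, -0.00018942,
       -0.00131859]), 'effort': array([-1.36734739e-03, -5.02119577e+01, -3.56877780e+01,  7.27443025e-02,
        2.97015009e-02, -1.75712562e-04]), 'tool_pos': array([ 172.68294156, -652.20569951,  403.41683067]), 'tcp_rot': array([ 0.5608282 , -0.55986103,  0.431886  , -0.43069925]), 'wrist_force': array([0.54430879, 1.12022347, 0.77583365]), 'torque': array([ 0.0295636 , -0.01000008, -0.00642804]), 'gripper_width': 0.9986428172302456} 147.29999999999998
scene 389.36254718675923 389.36254718675923 322.5195138966501 199.07245442700764 -0.09705776510488674 [[-0.57264688  0.81972331  0.01136837]
 [ 0.4770792   0.34449377 -0.80852921]
 [-0.66668657 -0.45757812 -0.58834622]] [ 326.86324003 -264.46775061 1538.20441264] [1338.84950637  527.01875464  687.45095491]
top 420.2127669756455 420.2127669756455 311.03506067413997 194.64430986522063 0.008001023523957833 [[ 0.01586037 -0.99936633  0.03186521]
 [-0.99813652 -0.01770284 -0.05839612]
 [ 0.05892322 -0.03087964 -0.9977848 ]] [  20.30958546  645.41398823 1075.08933462] [ 580.5414304    64.92074875 1109.75029482]
```

View pics/scene0.png

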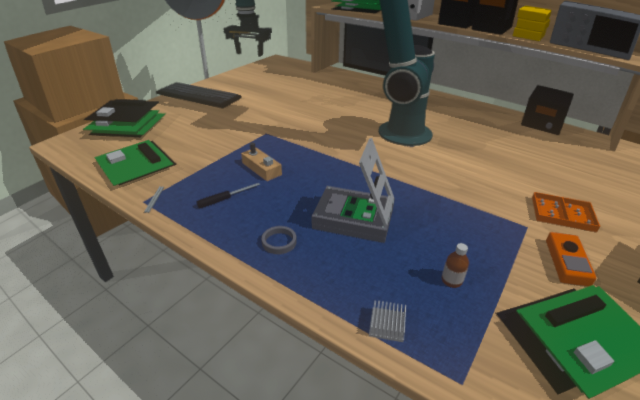

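View pics/top0.png

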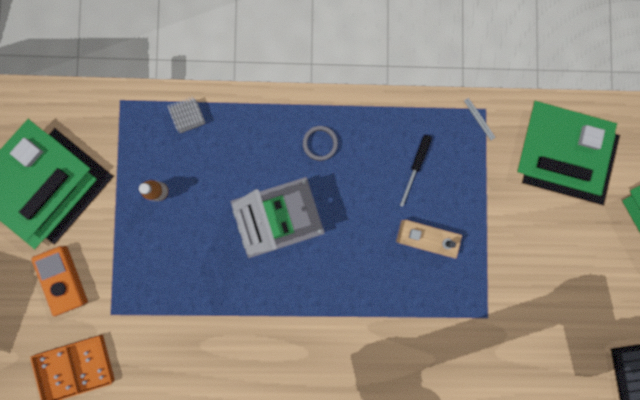

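```bash
cat > h.py <<'E'
import numpy as np, cv2
from cell import r,cams
def get(n):
    return cams.get_image(n)
def rays(d,uv):
    uv=np.atleast_2d(np.asarray(uv,float))
    K=np.array([[d["fx"],0,d["cx"]],[0,d["fy"],d["cy"]],[0,0,1]])
    p=cv2.undistortPoints(uv.reshape(-1,1,2),K,np.array([d["k1"],0,0,0,0.])).reshape(-1,2)
    return np.c_[p,np.ones(len(p))]
def onplane(d,uv,z):
    v=rays(d,uv)@d["R"]; c=-d["R"].T@d["t"]
    return c+v*((z-c[2])/v[:,2])[:,None]
def cloud(d):
    H,W=d["range_z"].shape
    u,v=np.meshgrid(np.arange(W),np.arange(H))
    q=rays(d,np.c_[u.ravel(),v.ravel()])*d["range_z"].reshape(-1,1)
    P=(q-d["t"])@d["R"]
    P[d["range_z"].ravel()==0]=np.nan
    return P.reshape(H,W,3)
def proj(d,X):
    X=np.atleast_2d(X)
    K=np.array([[d["fx"],0,d["cx"]],[0,d["fy"],d["cy"]],[0,0,1]])
    rv,_=cv2.Rodrigues(d["R"])
    return cv2.projectPoints(X.astype(float),rv,np.asarray(d["t"],float),K,np.array([d["k1"],0,0,0,0.]))[0].reshape(-1,2)
def crop(d,u0,v0,u1,v1,s,name):
    c=d["color"][v0:v1,u0:u1,::-1]
    cv2.imwrite(name,cv2.resize(c,None,fx=s,fy=s,interpolation=cv2.INTER_CUBIC))
E
python3 - <<'E'
from h import *
t=get("top"); s=get("scene")
crop(t,220,165,480,275,3,"pics/t1.png")
crop(s,230,130,410,250,4,"pics/s1.png")
np.savez("d0.npz",t=cloud(t),s=cloud(s))
for n,C in(("t",cloud(t)),("s",cloud(s))):
    m=(C[...,2]>25)&(C[...,2]<300)&(C[...,0]>300)&(C[...,0]<900)&(np.abs(C[...,1])<500)
    k,l,st,ce=cv2.connectedComponentsWithStats(m.astype(np.uint8))
    for i in range(1,k):
        if st[i,4]>30: print(n,st[i],np.nanmean(C[l==i],0).round(1),np.nanmax(C[l==i],0).round(1),np.nanmin(C[l==i],0).round(1))
E
```

```text
t [188  97  11  26  38] [857.8 338.7  32.7] [889.3 353.7  37.5] [826.  325.2  26. ]
t [191  96  11  26  34] [861.3 331.6  32.2] [892.7 344.6  41.2] [829.1 318.   25.4]
t [185  98  11  26  35] [856.2 346.8  33. ] [887.2 359.8  37.9] [823.9 332.8  27.2]
t [182 100  11  25  35] [852.1 353.8  32.4] [882.7 366.9  36.5] [820.3 340.2  25.4]
t [173 103  12  26  38] [843.6 376.1  31.9] [874.4 390.3  36.7] [810.6 361.6  25.2]
t [176 102  11  25  35] [844.7 368.   32.5] [877.  382.   38.1] [814.6 355.   25.2]
t [167 105  12  26  40] [836.3 390.3  32.4] [868.6 405.8  39.9] [804.5 376.6  25.9]
t [170 104  12  26  42] [838.4 382.5  31.8] [871.7 397.1  39.1] [806.6 369.2  25.3]
t [416 135  16  36 122] [ 761.7 -259.4   26.7] [ 807.  -241.3   31.3] [ 714.  -281.8   25.1]
t [ 231  177   94   81 4685] [586.3 113.7  82.1] [688.1 233.5 229.8] [484.3  -2.5  25.1]
t [139 180  27  21 441] [646.5 419.2  76.5] [672.6 451.8 114.2] [623.1 403.1  25. ]
t [ 399  220   63   38 1399] [ 537.3 -272.8   43.2] [ 583.1 -195.3   81.2] [ 490.8 -354.3   25.3]
s [ 312  138   83   98 3736] [597.2 133.6  76.3] [691.5 235.2 227.4] [4.83e+02 1.00e-01 2.50e+01]
s [241 142  41  33 597] [ 547.4 -266.2   41.5] [ 584.6 -194.8   79.7] [ 493.9 -358.4   25. ]
s [443 243  27  39 702] [663.5 429.9  68.5] [678.4 453.6 111.8] [637.1 403.2  25.1]
s [379 302   4  29  32] [860.4 346.   33.4] [890.1 358.8  37.2] [828.5 332.5  26.3]
s [383 302   4  29  34] [855.9 353.   32.9] [886.4 366.   35.6] [821.5 338.6  28.3]
s [387 303   4  29  35] [853.2 360.5  33.1] [883.3 373.4  36.9] [818.2 344.8  26.8]
s [391 303   4  30  39] [849.3 367.7  32.5] [880.1 380.9  36.4] [815.7 352.2  25.5]
s [395 303   3  30  41] [847.3 375.7  32.2] [875.6 389.2  36.2] [812.3 359.7  25. ]
s [399 304   3  30  40] [843.3 382.8  32. ] [872.4 395.8  35.3] [809.4 367.7  25.3]
s [403 305   3  30  44] [839.4 390.1  32. ] [869.2 403.7  36.5] [806.2 375.6  25.5]
```

View pics/t1.png

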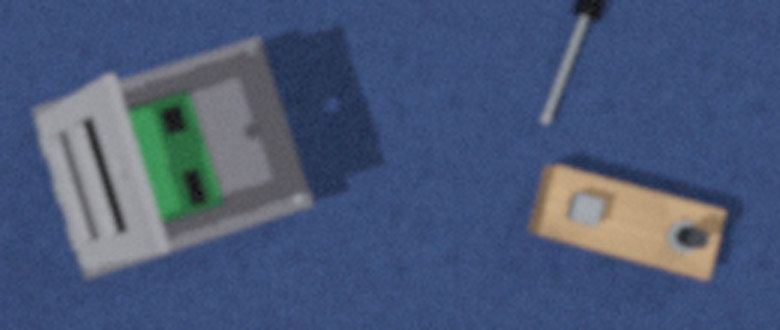

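View pics/s1.png

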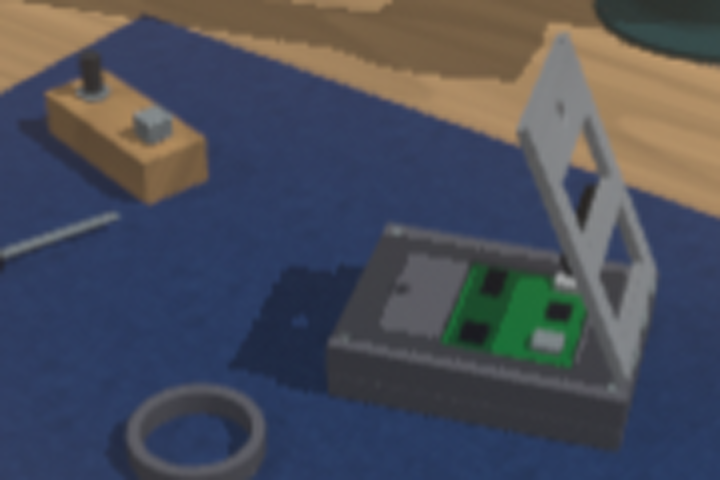

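```bash
python3 - <<'E'
from h import *
t=get("top"); s=get("scene")
print("hole",onplane(t,[[304.3,208.3]],45),onplane(s,[[330.5,202]],45))
print("corn",onplane(t,[[306.7,177.7],[324,232.7]],45))
for n,d in(("t",t),("s",s)):
    C=cloud(d).reshape(-1,3); C=C[np.isfinite(C[:,0])]
    def box(lo,hi): return C[np.all((C>lo)&(C<hi),1)]
    # rack top
    a=box([450,-400,34],[620,-150,44]).astype(np.float32)
    R=cv2.minAreaRect(a[:,:2]); print(n,"rack",R,a[:,2].mean())
    k=box([450,-400,60],[620,-150,100]); print(n,"knob",len(k),k.mean(0),k.max(0),k.min(0))
    k=box([450,-400,74],[620,-150,100]); print(n,"knobtop",len(k),k.mean(0) if len(k) else 0)
    k=box([450,-280,50],[620,-150,70]); print(n,"sp",len(k),k.mean(0),k.max(0),k.min(0))
    b=box([450,-50,38],[720,260,48]).astype(np.float32)
    R=cv2.minAreaRect(b[:,:2]); print(n,"jig",R,b[:,2].mean(),cv2.boxPoints(R))
    l=box([450,-50,75],[720,300,300]); c=l.mean(0); U,S,V=np.linalg.svd(l-c,full_matrices=False); print(n,"lid",len(l),c,V[2],V[0],l.max(0),(S/len(l)**.5))
# image based
for d,nm in((t,"t"),(s,"s")):
    hsv=cv2.cvtColor(d["color"],cv2.COLOR_RGB2HSV)
    C=cloud(d)
E
```

```text
hole [[608.46744426  48.48682973  45.        ]] [[609.20454898  53.24506092  45.        ]]
corn [[686.40823033  43.68886016  45.        ]
 [547.62956914  -2.35248213  45.        ]]Traceback (most recent call last):
  File "<stdin>", line 10, in <module>
cv2.error: OpenCV(4.12.0) /io/opencv/modules/imgproc/src/convhull.cpp:143: error: (-215:Assertion failed) total >= 0 && (depth == CV_32F || depth == CV_32S) in function 'convexHull'
```

```bash
python3 - <<'E'
from h import *
t=get("top"); s=get("scene")
for n,d in(("t",t),("s",s)):
    C=cloud(d).reshape(-1,3); C=C[np.isfinite(C[:,0])]
    def box(lo,hi): return np.ascontiguousarray(C[np.all((C>lo)&(C<hi),1)].astype(np.float32))
    a=box([450,-400,36],[620,-150,44])
    print(n,"rack",cv2.minAreaRect(np.ascontiguousarray(a[:,:2])),a[:,2].mean())
    k=box([450,-400,56],[620,-300,100]); print(n,"knob",len(k),k.mean(0),k.max(0),k.min(0))
    k=box([450,-400,74],[620,-150,100]); print(n,"knobtop",len(k),k.mean(0) if len(k) else 0)
    k=box([450,-280,50],[620,-150,70]); print(n,"sp",len(k),k.mean(0),k.max(0),k.min(0))
    b=box([450,-50,40],[720,260,49])
    R=cv2.minAreaRect(np.ascontiguousarray(b[:,:2])); print(n,"jig",R,b[:,2].mean(),cv2.boxPoints(R))
    l=box([450,-50,75],[720,300,300]); c=l.mean(0); U,S,V=np.linalg.svd(l-c,full_matrices=False); print(n,"lid",len(l),c,V,l.max(0),(S/len(l)**.5))
E
```

```text
t rack ((536.7747192382812, -275.5992126464844), (151.44265747070312, 59.938987731933594), 75.78960418701172) 40.29275
t knob 61 [ 526.05585 -316.85114   73.71961] [ 534.4644   -310.24277    82.090385] [ 517.39935 -327.24475   56.12702]
t knobtop 41 [ 525.6073   -318.58035    77.816505]
t sp 98 [ 548.18616 -230.87146   59.58149] [ 560.757   -217.81818   63.99103] [ 535.64465  -245.32051    51.467224]
t jig ((586.192138671875, 115.49894714355469), (150.13845825195312, 199.7470245361328), 18.600383758544922) 44.69016 [[483.18787   186.2112   ]
 [546.90027    -3.1023045]
 [689.1964     44.786697 ]
 [625.484     234.1002   ]]
t lid 1347 [572.3216  156.1379  171.65947] [[ 0.11190432 -0.37681466  0.9195043 ]
 [ 0.9492122   0.3143552   0.01330359]
 [ 0.29406393 -0.87131596 -0.39285478]] [642.92334 218.59314 229.24585] [48.09591  39.251358  4.322285]
s rack ((538.988037109375, -274.1527099609375), (156.19586181640625, 63.1041259765625), 75.72545623779297) 39.242943
s knob 42 [ 530.7588   -315.77866    68.926636] [ 538.0145  -309.07312   80.07543] [ 521.18585 -325.56808   56.03952]
s knobtop 15 [ 529.4685  -316.90695   77.32707]
s sp 48 [ 552.3953   -227.77818    57.376736] [ 563.95886 -216.57811   61.73922] [ 540.5111   -242.93349    50.287113]
s jig ((587.3001708984375, 116.90447235107422), (154.59117126464844, 200.73843383789062), 18.710693359375) 43.445454 [[481.89224  187.17358 ]
 [546.287     -2.955902]
 [692.7081    46.63536 ]
 [628.31335  236.76485 ]]
s lid 1038 [581.87976 164.46777 162.39505] [[ 0.26804638 -0.32618862  0.90650547]
 [-0.9195532  -0.36727744  0.13974676]
 [-0.28735518  0.8710386   0.39839518]] [644.3187  219.13162 227.07304] [47.989952  45.393833   3.6625555]
```

```bash
python3 - <<'E'
from scipy.spatial.transform import Rotation as R
q=[ 0.5608282 , -0.55986103,  0.431886  , -0.43069925]
print(R.from_quat(q[1:]+q[:1]).as_matrix().round(4))
E
```

```text
[[ 2.559e-01 -5.000e-04  9.667e-01]
 [-9.667e-01  2.100e-03  2.559e-01]
 [-2.200e-03 -1.000e+00  1.000e-04]]
```

send_rows --targets '[1, 0, -0.5, 0, -6.7, 1, 0, -0.5, 0, -6.7, 1, 0, -0.5, 0, -6.7, 1, 0, -0.5, 0, -6.7, 1, 0, -0.5, 0, -6.7, 1, 0, -0.5, 0, -6.7, 1, 0, -0.5, 0, -6.7, 1, 0, -0.5, 0, -6.7]'

```text
time: 1.07
tool_pos: [172.7, -652.5, 445.0]
tcp_rot: [-0.695, 0.695, -0.13, 0.13]
wrist_force: [0.1, 1.2, 0.2]
gripper_width: 0.42
```

send_rows --targets '[1, 0, -0.5, 0, -6.7, 1, 0, -0.5, 0, -6.7, 1, 0, -0.5, 0, -6.7, 1, 0, -0.5, 0, -6.7, 1, 0, -0.5, 0, -6.7, 1, 0, -0.5, 0, -6.7, 1, 0, 0, 0, 0]'

```text
time: 1.65
tool_pos: [172.8, -652.7, 476.2]
tcp_rot: [-0.697, 0.698, 0.115, -0.115]
wrist_force: [-0.3, -0.1, -0.0]
gripper_width: 0.006
```

send_rows --targets '[1, 2.77, 0, 2.92, 0, 1, 2.77, 0, 2.92, 0, 1, 2.77, 0, 2.92, 0, 1, 2.77, 0, 2.92, 0, 1, 2.77, 0, 2.92, 0, 1, 2.77, 0, 2.92, 0, 1, 2.77, 0, 2.92, 0, 1, 2.77, 0, 2.92, 0]'

```text
time: 2.32
tool_pos: [308.3, -358.5, 474.5]
tcp_rot: [-0.698, 0.698, 0.113, -0.113]
wrist_force: [2.2, 0.2, 0.5]
gripper_width: 0.004
```

send_rows --targets '[1, 2.77, 0, 2.92, 0, 1, 2.77, 0, 2.92, 0, 1, 2.77, 0, 2.92, 0, 1, 2.77, 0, 2.92, 0, 1, 2.77, 0, 2.92, 0, 1, 2.77, 0, 2.92, 0, 1, 2.77, 0, 2.92, 0, 1, 2.77, 0, 2.92, 0]'

```text
time: 2.98
tool_pos: [443.6, -66.2, 474.8]
tcp_rot: [-0.698, 0.698, 0.113, -0.113]
wrist_force: [-0.1, -0.3, -0.9]
gripper_width: 0.005
```

send_rows --targets '[1, 2.77, 0, 2.92, 0, 1, 2.77, 0, 2.92, 0, 1, 2.77, 0, 2.92, 0, 1, 2.77, 0, 2.92, 0, 1, 2.77, 0, 2.92, 0, 1, 2.77, 0, 2.92, 0, 1, 2.77, 0, 2.92, 0, 1, 0, 0, 0, 0]'

```text
time: 3.65
tool_pos: [563.6, 192.8, 473.5]
tcp_rot: [0.699, -0.697, -0.115, 0.115]
wrist_force: [-0.1, 0.8, 0.6]
gripper_width: 0.006
```

```bash
python3 - <<'E'
from h import *
o=r.get_obs(); print(o["tool_pos"],o["time"],o["qpos"].round(3))
s=get("scene"); crop(s,280,60,440,260,3,"pics/s2.png")
E
```

```text
[563.55896843 192.81236492 473.49916819] 3.65 [ 0.287  0.079  1.693  0.003  1.369 -0.04 ]
```

View pics/s2.png

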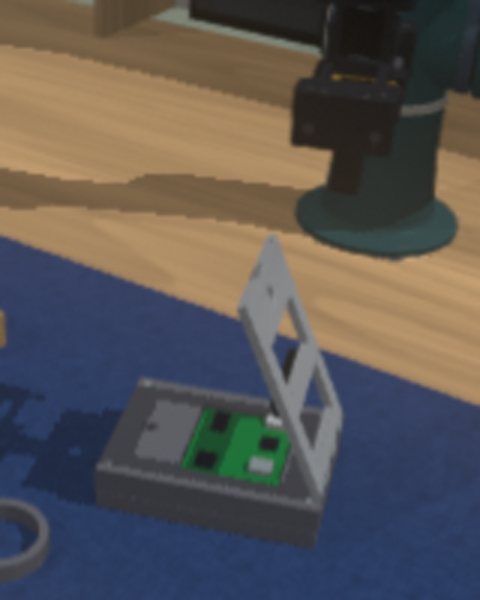

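send_rows --targets '[1, 0, 3.5, 0, 0, 1, 0, 3.5, 0, 0, 1, 0, 3.7, 0, 0, 1, 0, 0, -1.2, 0, 1, 0, 0, -1.2, 0, 1, 0, 0, -1.1, 0, 1, 0, 0, 0, 0]'

```text
time: 4.28
tool_pos: [574.9, 151.7, 371.2]
tcp_rot: [-0.698, 0.698, 0.115, -0.111]
wrist_force: [0.7, -0.0, 1.1]
gripper_width: 0.005
```

send_rows --targets '[1, 0, 0.7, -1.3, 0, 1, 0, 0.7, -1.3, 0, 1, 0, 0.7, -1.2, 0, 1, 0, 1.1, -1.2, 0, 1, 0, 1.2, -1.1, 0, 1, 0, 1.2, -1.1, 0, 1, 0, 0, 0, 0]'

```text
time: 4.87
tool_pos: [595.2, 83.8, 307.3]
tcp_rot: [-0.698, 0.698, 0.112, -0.116]
wrist_force: [-0.5, -0.3, -1.5]
gripper_width: 0.003
```

```bash
python3 - <<'E'
from h import *
o=r.get_obs(); print(o["tool_pos"],o["time"],o["wrist_force"])
s=get("scene"); crop(s,280,60,440,260,3,"pics/s3.png")
E
```

```text
[595.20158221  83.75012956 307.31065399] 4.8667 [-0.53383314 -0.25831404 -1.46190585]
```

View pics/s3.png

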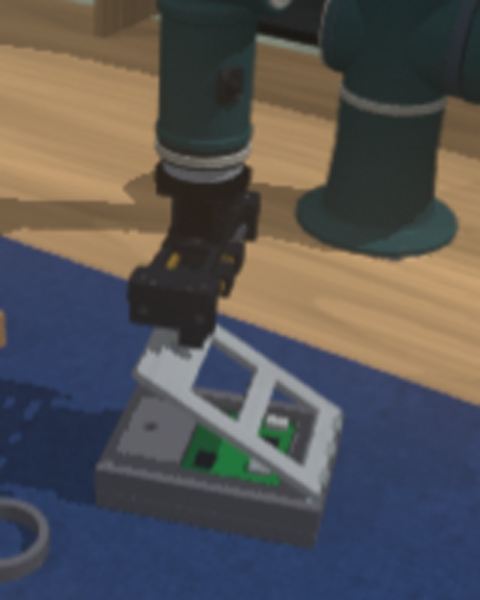

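send_rows --targets '[1, 0, 1.3, -0.6, 0, 1, 0, 1.3, -0.5, 0, 1, 0, 1.3, -0.4, 0, 1, 0, 1.3, -0.3, 0, 1, 0, 1.0, -0.2, 0, 1, 0, 0.6, -0.1, 0, 1, 0, 0, 0, 0, 1, 0, 0, 0, 0]'

```text
time: 5.58
tool_pos: [602.6, 66.2, 243.0]
tcp_rot: [0.698, -0.698, -0.114, 0.115]
wrist_force: [0.1, 0.7, 0.2]
gripper_width: 0.005
```

```bash
python3 - <<'E'
from h import *
o=r.get_obs(); print(o["tool_pos"],o["time"],o["wrist_force"])
s=get("scene"); crop(s,280,60,440,260,3,"pics/s4.png")
E
```

```text
[602.63063908  66.19981779 243.03668206] 5.5833 [0.09347757 0.71563156 0.15360312]
```

View pics/s4.png

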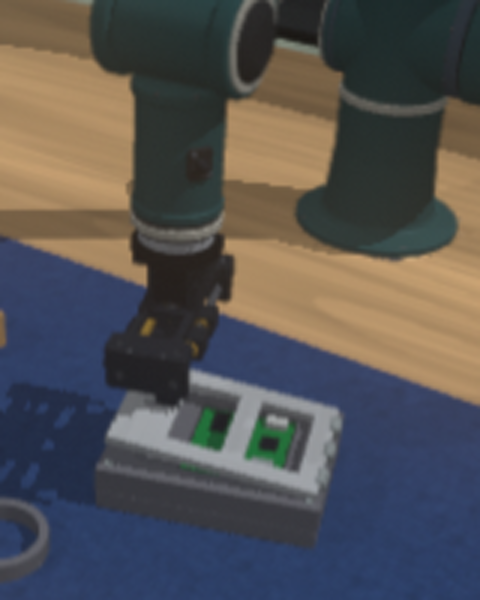

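send_rows --targets '[1, 0, 0.4, 0, 0, 1, 0, 0.4, 0, 0, 1, 0, 0.3, 0, 0, 1, 0, 0, 0, 0, 1, 0, 0, 0, 0]'

```text
time: 6.05
tool_pos: [602.8, 66.2, 232.7]
tcp_rot: [0.698, -0.698, -0.114, 0.115]
wrist_force: [-0.2, 0.3, 0.6]
gripper_width: 0.004
```

send_rows --targets '[-1, 0, -3, 0, 0, -1, 0, -3, 0, 0, -1, 0, -3, -2, 2, -1, 0, -3, -3, 7, -1, 0, -2, -3, 7, -1, 0, 0, -3, 7, -1, 0, 0, 0, 7]'

```text
time: 6.63
tool_pos: [625.0, -44.9, 375.2]
tcp_rot: [-0.702, 0.704, -0.071, 0.075]
wrist_force: [-0.7, 0.2, -0.7]
gripper_width: 0.513
```

```bash
python3 - <<'E'
from h import *
o=r.get_obs(); print(o["tool_pos"],o["time"],o["wrist_force"])
s=get("scene"); crop(s,280,60,440,260,3,"pics/s5.png")
t=get("top"); crop(t,220,160,340,260,5,"pics/t5.png")
for d in (s,t):
    C=cloud(d).reshape(-1,3);C=C[np.isfinite(C[:,0])]
    yj=np.array([-.319,.948]);D=C[:,:2]-[586.5,115.8]
    yy=D@yj; xx=D@[.948,.319]
    m=(np.abs(xx)<58)&(yy>-92)&(yy<88)&(C[:,2]>48)&(C[:,2]<85)
    m&=(np.abs(xx)>53)|(yy<-50)
    print(m.sum(),np.polyfit(-yy[m],C[m,2],1), C[m,2].max())
E
```

```text
[624.97321094 -44.93685509 375.18563334] 6.6333 [-0.67581344  0.249216   -0.67502176]
500 [ 0.06888752 60.8338506 ] 69.16496859571113
988 [ 0.06921462 62.37754737] 73.33117126855717
```

View pics/s5.png

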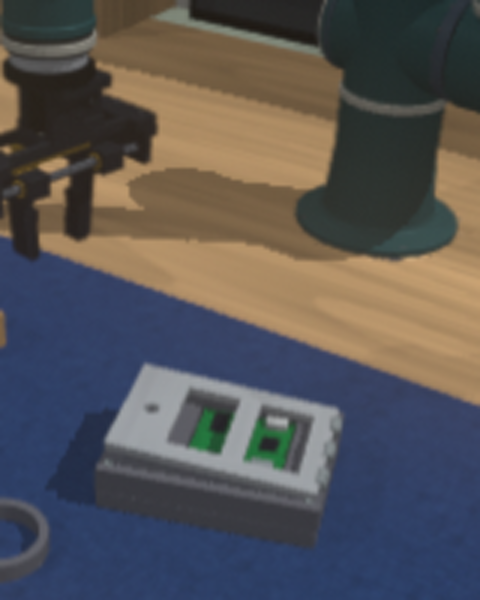

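View pics/t5.png

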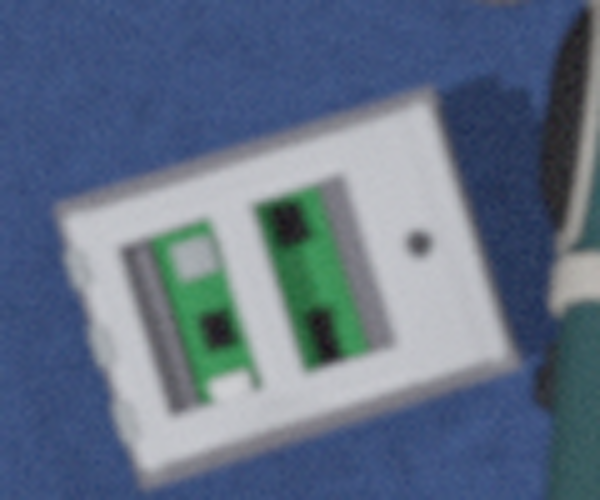

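```bash
python3 - <<'E'
from h import *
for n,(u,v) in (("top",(303,208)),("scene",(330,196))):
    d=get(n); g=cv2.cvtColor(d["color"],cv2.COLOR_RGB2GRAY).astype(float)
    w=g[v-6:v+7,u-6:u+7]; bg=np.median(w); W=np.clip(bg-w-15,0,None)
    yy,xx=np.mgrid[v-6:v+7,u-6:u+7]
    c=[(W*xx).sum()/W.sum(),(W*yy).sum()/W.sum()]
    print(n,c,W.astype(int).sum(), onplane(d,[c],66.5))
E
```

```text
top [np.float64(303.3968705547653), np.float64(208.30156472261734)] 1406 [[607.86225986  51.05984122  66.5       ]]
scene [np.float64(330.1857142857143), np.float64(195.63809523809525)] 420 [[609.75962486  51.97117488  66.5       ]]
```

send_rows --targets '[-1, 0, 0, 0, 2.5, -1, -0.4, 1, -4, 0, -1, -0.4, 1, -4, 0, -1, -0.4, 1, -4, 0, -1, -0.4, 1, -4, 0, -1, -0.4, 1, -4, 0, -1, -0.4, 1, -4, 0, -1, -0.5, 1, -4, 0]'

```text
time: 7.5
tool_pos: [528.2, -305.8, 301.2]
tcp_rot: [0.702, -0.702, 0.084, -0.083]
wrist_force: [-0.2, -0.7, -0.7]
gripper_width: 0.999
```

send_rows --targets '[-1, 0, 0, -0.8, 0, -1, 0, 0, 0, 0, -1, 0, 0, 0, 0]'

```text
time: 7.75
tool_pos: [527.0, -312.6, 301.8]
tcp_rot: [0.702, -0.702, 0.085, -0.085]
wrist_force: [1.5, -0.5, 0.7]
gripper_width: 0.997
```

```bash
python3 - <<'E'
from h import *
o=r.get_obs(); print(o["tool_pos"],o["tcp_rot"],o["time"],o["wrist_force"])
s=get("scene"); crop(s,200,50,320,200,4,"pics/s6.png")
E
```

```text
[ 527.02109957 -312.59970454  301.75591122] [ 0.70240972 -0.70153104  0.08528432 -0.08486095] 7.75 [ 1.45991817 -0.45745574  0.66759397]
```

View pics/s6.png

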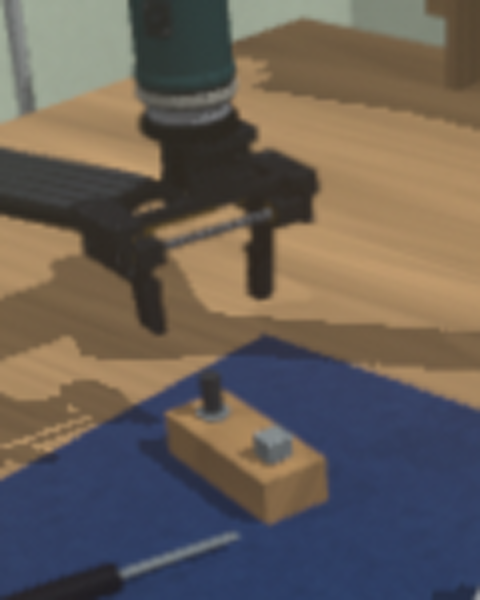

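send_rows --targets '[-1, 0.1, 0, -0.57, 0, -1, 0, 3, 0, 0, -1, 0, 2.5, 0, 0, -1, 0, 2, 0, 0, -1, 0, 1.2, 0, 0, -1, 0, 0, 0, 0]'

```text
time: 8.3
tool_pos: [525.9, -317.1, 212.3]
tcp_rot: [0.703, -0.701, 0.086, -0.083]
wrist_force: [-0.3, 0.4, -0.5]
gripper_width: 1.003
```

```bash
python3 - <<'E'
from h import *
o=r.get_obs(); print(o["tool_pos"],o["tcp_rot"],o["time"],o["wrist_force"])
s=get("scene"); crop(s,210,100,310,200,6,"pics/s7.png")
E
```

```text
[ 525.86636651 -317.07321088  212.25555223] [ 0.70290885 -0.70115483  0.08621829 -0.08287009] 8.3 [-0.28082067  0.42009078 -0.50968759]
```

View pics/s7.png

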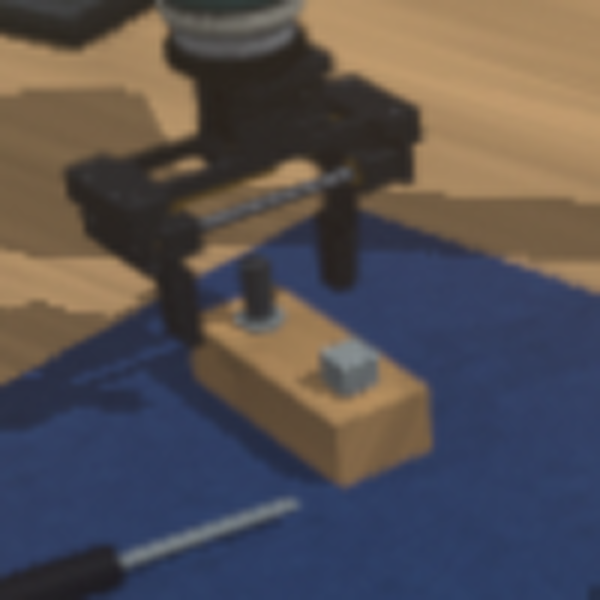

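send_rows --targets '[1, 0, 0, 0, 0, 1, 0, 0, 0, 0, 1, 0, 0, 0, 0, 1, 0, 0, 0, 0, 1, 0, 0, 0, 0, 1, 0, 0, 0, 0, 1, 0, 0, 0, 0, 1, 0, 0, 0, 0]'

```text
time: 9.02
tool_pos: [526.4, -319.1, 215.3]
tcp_rot: [-0.702, 0.702, -0.085, 0.085]
wrist_force: [-0.2, 0.8, -0.2]
gripper_width: 0.415
```

send_rows --targets '[1, 0, 0, 0, 0, 1, 0, 0, 0, 0, 1, 0, 0, 0, 0]'

```text
time: 9.27
tool_pos: [526.4, -319.0, 215.1]
tcp_rot: [0.702, -0.702, 0.085, -0.085]
wrist_force: [-0.1, -0.4, 0.3]
gripper_width: 0.193
```

send_rows --targets '[1, 0, 0, 0, 0, 1, 0, -0.5, 0, 0, 1, 0, -1, 0, 0, 1, 0, -2, 0, 0, 1, 0, -3, 0, 0, 1, 0, -3, 0, 0, 1, 0, -2.5, 0, 0, 1, 0, 0, 0, 0]'

```text
time: 9.93
tool_pos: [528.4, -320.3, 343.2]
tcp_rot: [-0.7, 0.704, -0.081, 0.089]
wrist_force: [1.0, -0.1, -0.8]
gripper_width: 0.192
```

```bash
python3 - <<'E'
from h import *
o=r.get_obs(); print(o["tool_pos"],o["tcp_rot"],o["time"],o["wrist_force"],o["gripper_width"])
s=get("scene"); crop(s,210,50,310,200,4,"pics/s8.png")
E
```

```text
[ 528.42824762 -320.29394902  343.19888887] [-0.7000016   0.70383644 -0.08148648  0.08928596] 9.9333 [ 1.02996977 -0.12479555 -0.81825025] 0.19198575175222166
```

View pics/s8.png

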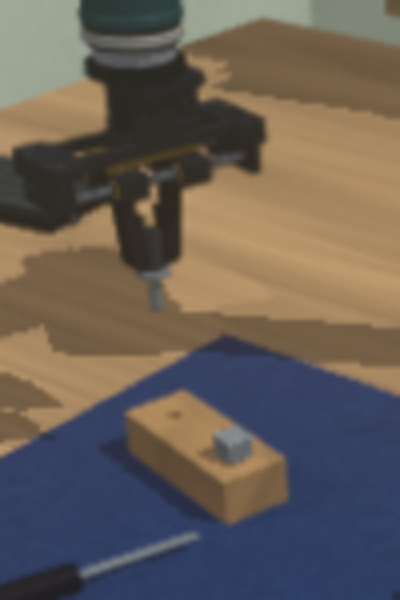

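send_rows --targets '[1, -0.1, 0, 2, 0, 1, -0.1, 0, 3.6, 0, 1, -0.1, 0, 4, 0, 1, -0.1, 0, 4, 0, 1, -0.1, 0, 4, 0, 1, -0.1, 0, 4, 0, 1, -0.1, 0, 4, 0, 1, -0.1, 0, 4, 0]'

```text
time: 10.65
tool_pos: [588.9, -27.8, 333.5]
tcp_rot: [-0.702, 0.702, -0.086, 0.085]
wrist_force: [0.4, -0.4, -0.5]
gripper_width: 0.193
```

send_rows --targets '[1, 0, 0, 4, 0, 1, 0, 0, 3, 0, 1, 0, 0, 1.2, 0, 1, 0, 1.5, 0, 0, 1, 0, 1.5, 0, 0, 1, 0, 1.5, 0, 0, 1, 0, 0, 0, 0, 1, 0, 0, 0, 0]'

```text
time: 11.32
tool_pos: [608.2, 49.3, 288.0]
tcp_rot: [-0.702, 0.702, -0.087, 0.084]
wrist_force: [-0.7, -0.4, -1.5]
gripper_width: 0.186
```

```bash
python3 - <<'E'
from h import *
o=r.get_obs(); print(o["tool_pos"],o["tcp_rot"],o["time"],o["wrist_force"],o["gripper_width"])
s=get("scene"); crop(s,290,130,390,230,6,"pics/s9.png")
print(proj(s,[609.76,51.97,66.5]))
E
```

```text
[608.20319521  49.31746408 288.01599164] [-0.70155471  0.7022769  -0.08712721  0.08388678] 11.3167 [-0.65603444 -0.38625141 -1.5427462 ] 0.18629494090314466
[[330.18528316 195.6380139 ]]
```

View pics/s9.png

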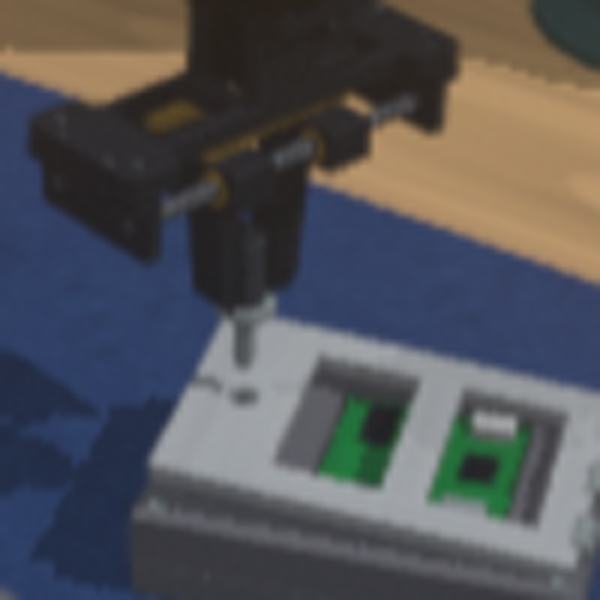

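```bash
python3 - <<'E'
from h import *
o=r.get_obs(); print(o["tool_pos"],o["time"])
s=get("scene")
x,y,z=o["tool_pos"]
H=[609.76,51.97]
for zt in (z-207.2,z-175.2,z-180): print(zt,"tcp axis",proj(s,[x,y,zt]),"hole axis",proj(s,[*H,zt]), "10mm x_j",proj(s,[H[0]+9.48,H[1]+3.19,zt])-proj(s,[*H,zt]),"10 y_j",proj(s,[H[0]-3.19,H[1]+9.48,zt])-proj(s,[*H,zt]))
g=cv2.cvtColor(s["color"],cv2.COLOR_RGB2GRAY)
print(g[178:200,322:340])
E
```

```text
[608.91607959  49.34874316 289.44146145] 11.3667
82.24146145226183 tcp axis [[329.69386372 190.46583588]] hole axis [[330.31776968 190.93129547]] 10mm x_j [[-0.98372496  2.02062031]] 10 y_j [[3.55003983 0.62541522]]
114.24146145226183 tcp axis [[329.95801798 180.65066008]] hole axis [[330.5935937  181.10775115]] 10mm x_j [[-0.99921891  1.98243378]] 10 y_j [[3.61444439 0.61599566]]
109.44146145226182 tcp axis [[329.91785314 182.14512313]] hole axis [[330.55165577 182.6035368 ]] 10mm x_j [[-0.99687241  1.98846625]] 10 y_j [[3.60466408 0.6174896 ]]
[[ 51  40  36  35  34  38  39  37  41  46  50  54  71  69  58  59  64  65]
 [ 62  52  45  38  36  39  38  38  41  47  53  67 103 101  72  64  65  65]
 [ 63  62  58  54  45  41  40  46  50  58  73  98 123 111  74  66  65  65]
 [ 64  64  63  64  62  55  57  87  92  95 106 117 121 102  73  66  65  66]
 [ 64  65  64  65  73  81  75 104 111 111 114 114 123 111  86  81  72  70]
 [ 65  64  63  66  84 119  99  84  89  94 112 129 141 141 127 124 108 103]
 [ 64  64  63  71 113 146 123  84  79  87 130 153 156 157 156 154 145 142]
 [ 64  64  65  86 138 1
[... 402 characters left out ...]
160 160 161 162 161 161]
 [ 84 137 156 156 156 155 151 136 128 140 157 160 161 161 162 162 160 162]
 [ 94 135 153 149 153 155 156 157 157 158 160 161 162 162 161 161 161 162]
 [101 113 134 127 136 154 157 158 156 157 160 161 163 161 159 158 159 159]
 [129 114 121 111 116 151 147 142 134 137 146 157 162 162 155 155 156 153]
 [155 137 142 132 134 150 130 111  99 103 120 151 161 162 158 158 159 155]
 [159 157 156 155 155 155 133 105  89  98 115 152 161 162 162 163 163 153]
 [160 159 157 158 159 160 152 131 123 130 143 159 163 163 163 164 161 138]
 [160 158 157 158 161 162 162 159 159 159 161 163 164 163 164 162 154 117]
 [159 157 158 159 162 162 162 162 162 163 163 164 163 163 163 161 139 104]]
```

send_rows --targets '[1, -0.08, 0, 0.15, 0, 1, 0, 0, 0, 0, 1, 0, 0, 0, 0]'

```text
time: 11.67
tool_pos: [609.2, 51.4, 291.2]
tcp_rot: [0.702, -0.702, 0.085, -0.086]
wrist_force: [-0.4, -0.1, -0.2]
gripper_width: 0.193
```

```bash
python3 - <<'E'
from h import *
o=r.get_obs(); print(o["tool_pos"],o["time"],o["wrist_force"])
s=get("scene")
g=cv2.cvtColor(s["color"],cv2.COLOR_RGB2GRAY)
print(g[183:200,324:338])
o=r.get_obs(); print(o["tool_pos"],o["time"],o["wrist_force"])
E
```

```text
[609.22426971  51.43319102 291.20720501] 11.6667 [-0.40200625 -0.14166076 -0.24740222]
[[ 63  65  84 127 124  91  84  87  98 126 140 141 128 123]
 [ 63  71 112 149 147 101  80  81 107 150 157 157 156 154]
 [ 64  86 138 154 150  97  80  86 117 154 159 159 159 159]
 [ 72 113 150 156 149  91  81  94 118 154 159 159 160 159]
 [ 88 138 155 155 149  91  81  95 120 154 159 159 160 160]
 [113 152 157 156 149  92  82  97 126 155 159 159 160 160]
 [139 156 157 155 150 104  85 100 135 157 160 160 160 161]
 [152 157 156 155 152 123  98 112 148 159 160 160 161 161]
 [157 157 156 155 154 142 131 139 157 160 161 161 162 162]
 [156 156 156 156 156 157 158 158 160 161 162 162 162 162]
 [138 139 152 156 157 158 156 157 160 162 162 162 162 161]
 [112 115 137 153 148 141 134 137 147 158 162 162 159 159]
 [132 132 136 150 130 112  99 104 120 151 161 163 158 159]
 [155 155 155 154 132 105  89  98 115 153 162 163 162 163]
 [157 158 159 161 151 131 124 130 142 160 163 162 163 164]
 [158 158 161 162 161 159 159 159 161 163 164 163 164 163]
 [158 159 162 162 163 162 162 163 163 164 163 163 164 161]]
[609.14174479  51.43982744 291.0033011 ] 11.7167 [-0.72916236  0.40225511 -1.36032778]
```

send_rows --targets '[1, -0.04, 0.5, 0, 0, 1, 0, 0.5, 0, 0, 1, 0, 0.5, 0, 0, 1, 0, 0.5, 0, 0, 1, 0, 0, 0, 0, 1, 0, 0, 0, 0]'

```text
time: 12.22
tool_pos: [608.2, 51.6, 269.2]
tcp_rot: [-0.702, 0.702, -0.086, 0.085]
wrist_force: [-0.8, 0.0, -0.8]
gripper_width: 0.19
```

```bash
python3 - <<'E'
from h import *
s=get("scene"); crop(s,290,130,390,230,6,"pics/s10.png")
o=r.get_obs(); print(o["tool_pos"],o["time"],o["wrist_force"])
E
```

```text
[608.37406343  51.5943148  269.719365  ] 12.2667 [0.50973592 0.11917956 0.34710213]
```

View pics/s10.png

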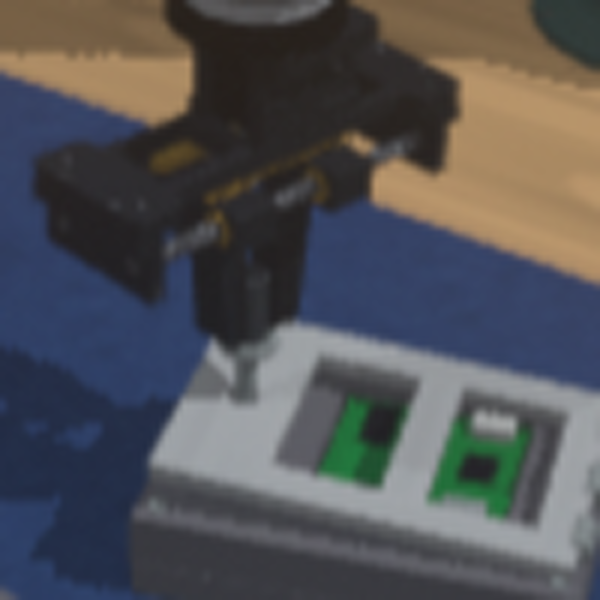

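send_rows --targets '[1, 0, 0.5, 0, 0, 1, 0, 0.5, 0, 0, 1, 0, 0.5, 0, 0, 1, 0, 0, 0, 0, 1, 0, 0, 0, 0]'

```text
time: 12.68
tool_pos: [608.2, 51.6, 254.5]
tcp_rot: [-0.702, 0.702, -0.086, 0.085]
wrist_force: [0.5, 1.5, -0.7]
gripper_width: 0.192
```

send_rows --targets '[1, 0, 0.3, 0, 0, 1, 0, 0.3, 0, 0, 1, 0, 0, 0, 0, 1, 0, 0, 0, 0]'

```text
time: 13.02
tool_pos: [608.4, 51.5, 249.0]
tcp_rot: [-0.702, 0.702, -0.086, 0.085]
wrist_force: [0.2, -0.1, -0.3]
gripper_width: 0.198
```

send_rows --targets '[1, 0, 0.3, 0, 0, 1, 0, 0.3, 0, 0, 1, 0, 0.3, 0, 0, 1, 0, 0, 0, 0, 1, 0, 0, 0, 0]'

```text
time: 13.43
tool_pos: [608.6, 51.5, 239.9]
tcp_rot: [-0.702, 0.702, -0.085, 0.085]
wrist_force: [1.6, -0.2, -0.9]
gripper_width: 0.194
```

send_rows --targets '[1, 0, 0.3, 0, 0, 1, 0, 0.3, 0, 0, 1, 0, 0.2, 0, 0, 1, 0, 0, 0, 0, 1, 0, 0, 0, 0]'

```text
time: 13.85
tool_pos: [608.7, 51.5, 232.1]
tcp_rot: [-0.702, 0.702, -0.085, 0.086]
wrist_force: [-0.0, -1.8, -0.4]
gripper_width: 0.191
```

```bash
python3 - <<'E'
from h import *
s=get("scene"); crop(s,290,130,390,230,6,"pics/s11.png")
o=r.get_obs(); print(o["tool_pos"],o["time"],o["wrist_force"])
E
```

```text
[608.70554482  51.50375924 232.06755785] 13.9 [ 2.45010416 -1.73218549 -0.10146535]
```

View pics/s11.png

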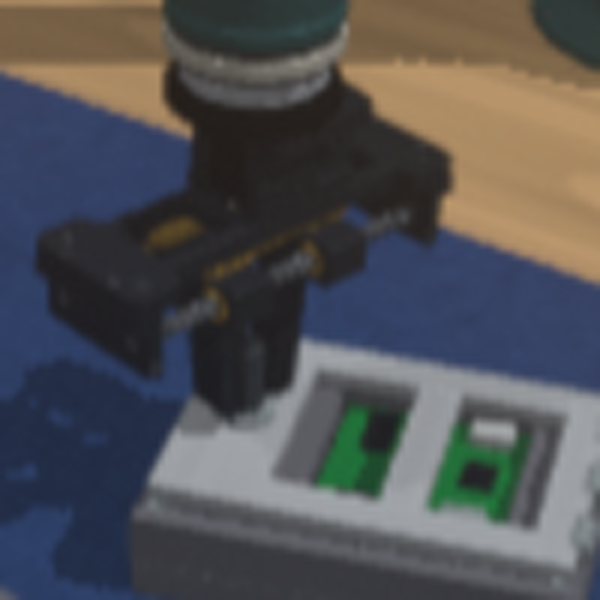

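send_rows --targets '[1, 0, 0.2, 0, 0, 1, 0, 0, 0, 0, 1, 0, 0, 0, 0]'

```text
time: 14.15
tool_pos: [608.7, 51.4, 230.5]
tcp_rot: [-0.702, 0.702, -0.085, 0.086]
wrist_force: [0.9, -3.7, 3.4]
gripper_width: 0.191
```

```bash
cat > lidang.py <<'E'
from h import *
for n in ("scene","top"):
    d=get(n);C=cloud(d).reshape(-1,3);C=C[np.isfinite(C[:,0])]
    yj=np.array([-.319,.948]);D=C[:,:2]-[586.5,115.8]
    yy=D@yj; xx=D@[.948,.319]
    m=(np.abs(xx)<62)&(yy>-85)&(yy<88)&(C[:,2]>50)&(C[:,2]<73)
    m&=((np.abs(xx)>53)|(yy<-50))&((np.abs(xx)>45)|(yy>0))
    mm=m.copy()
    if n=="scene": m&=xx>50
    for _ in range(3):
        p=np.polyfit(-yy[m],C[m,2],1); m=m&(abs(np.polyval(p,-yy)-C[:,2])<3)
    print(n,m.sum(),p)
o=r.get_obs(); print(o["tool_pos"],o["time"],o["wrist_force"],o["torque"])
crop(get("scene"),290,130,390,230,6,"pics/s%d.png"%(o["time"]*100))
E
python3 lidang.py; ls pics
```

```text
scene 148 [1.52493624e-03 5.42357458e+01]
top 212 [2.52919391e-03 5.59593577e+01]
[608.73548227  51.44582243 230.46744822] 14.25 [ 1.13275772 -3.30214379  3.63096718] [-0.58645013 -0.34320305  0.00163314]
s1.png
s10.png
s11.png
s1425.png
s2.png
s3.png
s4.png
s5.png
s6.png
s7.png
s8.png
s9.png
scene0.png
t1.png
t5.png
top0.png
```

send_rows --targets '[1, 0, 0.15, -0.05, 0, 1, 0, 0.15, 0, 0, 1, 0, 0, 0, 0, 1, 0, 0, 0, 0]'

```text
time: 14.63
tool_pos: [608.8, 51.2, 229.8]
tcp_rot: [0.702, -0.702, 0.085, -0.086]
wrist_force: [-3.6, -3.2, 17.3]
gripper_width: 0.189
```

```bash
python3 lidang.py
```

```text
scene 142 [-1.53295433e-03  5.40162512e+01]
top 220 [-3.95911134e-03  5.55054652e+01]
[608.80897745  51.25123721 229.83143625] 14.7333 [-4.25881296 -2.68511522 16.40548021] [-0.45760023  0.62181688 -0.04889285]
```

```bash
python3 - <<'E'
from h import *
cv2.imwrite("pics/top_end.png",get("top")["color"][:,:,::-1])
E
ls pics|grep s147
```

```text
s1473.png
```

View pics/s1473.png

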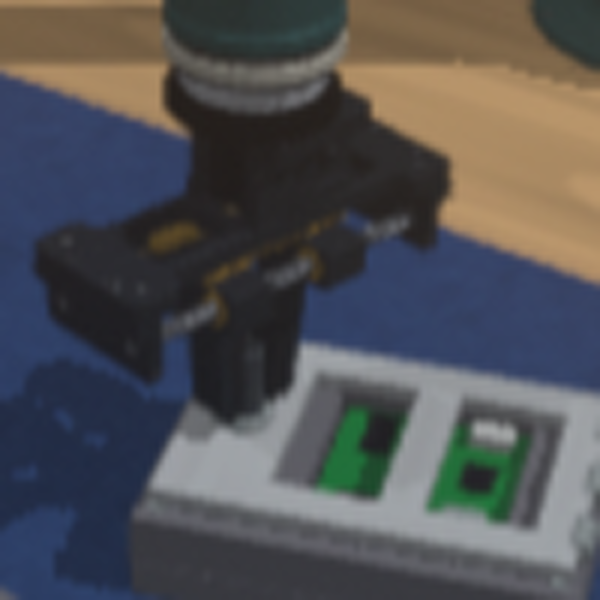

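View pics/top_end.png

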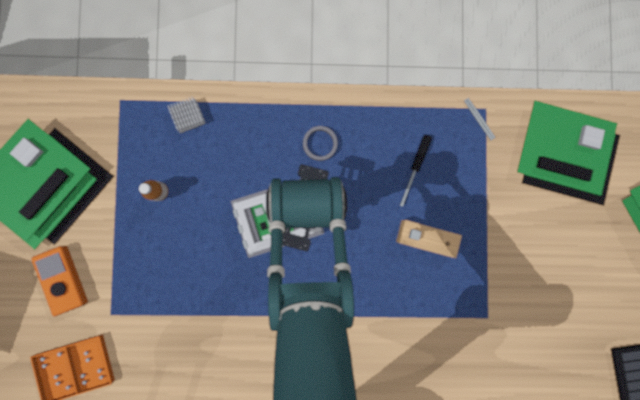

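The scene view shows the lid shut flush, with the flange (crop about 245,415) seated on it under the fingers. In the top view the bottle (152,188), tape (320,142), driver (415,165) and spare pin (415,234) are where they were at the start. The push is about 17 N, so I'm handing in.

```bash
python3 -c "
from cell import r
print(r.hand_in()); o=r.get_obs(); print(o['time'],o['wrist_force'],o['tool_pos'],o['gripper_width'])"
```

```text
the job is handed in; nothing more can be done
None
the job is handed in; nothing more can be done
```

I swung the lid down with the closed fingers, and it rested on the board at about 0.07 rad. I then took the flanged pin from the stand, put it through the lid hole into the base hole and pressed it down. The job was handed in at about 15 s with the gripper still holding the pin and pressing.

Last checks before handing in:
- **Lid:** the depth fits gave −0.002 and −0.004 rad, so it is shut within the measurement error.
- **Push:** the wrist read about 16–17 N upward, with about 5 N sideways from the pin touching a hole wall. The total push is more than the 6 N needed to shut the lid, but the flange-on-lid force itself was not measured separately.
- **Pin:** the tool height puts the foot about 22 mm below the base hole's mouth. The gripper opening held steady at about 17 mm on the 18 mm knob, so the pin was still gripped.
- **Other things:** the top view showed the spare pin, bottle, tape roll and screwdriver where they started.

The two cameras differed by about 2 mm in absolute position. Their pin-to-hole distances agreed within about 0.5 mm, so I used those for the insertion. After handing in, the robot gave no further readings, so the final second was not checked.

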